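# Square up a brass blank in the marking jig

### The arm

A 7-joint arm with a two-finger parallel gripper is mounted at the origin on the work surface. World frame = base frame: x ahead of the robot, y to its left, z up, the work surface at z = 0. Lengths are in m, angles in rad, forces in N, time in s.
With the tool pointing down it reaches from about 0.4 to 0.75 m from the base axis. Payload 19.5 kg.
Tool frame: the origin (TCP) lies on the centre line of the jaws, within the pads' length; the fingertips stand 11 mm ahead of it and the grasp point (between the pads) lies 8 mm behind it; z points along the fingers, y is the line along which they close (so a half turn about z gives the same grasp; the last joint's range is limited). The gripper opens to 85 mm and grips with 20 to 120 N. Pads are 22 mm wide; open, the fingers measure 114 mm over their backs; the gripper's body (76 mm by 85 mm) begins 54 mm behind the grasp point. The pads swing forward as they close: fully open they stand 13 mm farther back than shut.
Start: joints at [1.116, 0.707, -0.028, 1.485, 0.022, 0.951, -0.075], TCP at [0.231, -0.527, 0.242] pointing down, gripper open.
Joint ranges: [-2.71, 2.71], [-0.32, 2.16], [-1.57, 1.52], [0, 2.45], [-1.46, 4.6], [0, 2.02], [-2.83, 2.83]. Speed limits (rad/s): [1.89, 1.89, 2.57, 2.57, 3.01, 3.01, 3.01].

### API

Orientations are given as a 3x3 rotation matrix whose columns are the frame's x, y, z axes.
In Python, from workcell import get_state, imaging, hand_in gives the robot as it stands.
- The arm moves only by the shell command python3 -m creep 'ROWS'. ROWS is JSON, a list of rows, each a list of 7 numbers: the shift along the tool's x, y, z normalised to -1 to 1, where 1 is 0.2 m, then the turn, a rotation vector about the tool's x, y, z normalised to -1 to 1, where 1 is pi rad, then the opening, from 0 (shut) to 1 (fully open). A call has exactly 10 rows; each row shifts and turns the commanded pose from where the row before left it, along the tool's axes as they then stand; what a row does not reach is not made up. A row lasts 1/8 s, in which the tool goes at most 62.5 mm and 10.7 degrees, less where a joint would pass 70% of its speed; a pose out of reach is approached as far as the arm can. A call with a number of a shift or a turn outside -1 to 1 is refused whole. A call with a gripper value outside its range is refused whole. The fingers move at their own pace and stop on an object; the grip force is fixed at half the most. Time passes only in rows, so rows that do not move let the fingers close, or fill a call up. It gives the time, the measured TCP pose, the force, the opening and the grip force at its end, in the units of the state.
- get_state(): the state, without advancing time (a new reading comes with each control period).
- imaging.read_camera(name): name is "scene" or "top" or "wrist"; returns the picture (400x640x3 uint8, red, green, blue); there is no depth.
- imaging.calibration(name): a dict with "mtx" (3x3 intrinsics, pixels), "rvec" (rotation vector, rad) and "tvec" (3), from world to camera coordinates, as OpenCV has them. Camera axes: x right, y down, z forward; pixel columns grow to the right and rows downward; lengths in m; the calibration is good to about 2 mm. A picture is of the moment at which its call begins: read the wrist's pose just before it. calibration takes no time and is no camera call; for the wrist camera it gives the pose at the moment of the call.
- hand_in(): hands the job in; it is judged then, once.
The state is a dict: "time": time; "q": joint angles; "qd": joint speeds; "joint_torque": joint torques, N m; "eef_pos": TCP position; "tcp_rot": TCP orientation; "contact_force": force on the tool from outside, world axes, zero at the start; "ft_torque": the same for the moment, N m; "grip_width": opening from 0.0 (shut) to 1.0 (fully open); "grip_force": force on a finger pad.
Only numpy, scipy, OpenCV 4.12 (cv2) and the standard library are available. Lean on these libraries where they do the work, as an engineer would, in place of code of your own. Each camera call takes 0.05 s, during which the arm holds its last target. There are 200 camera calls.

### The job

On the steel marking jig, push the square brass blank up flush against the long rail, well before the pocket, then slide it along the rail into the corner pocket until it sits snug against both the rail and the end stop. Push it gently with the fingertips and keep it down on the plate, never lifting it; leave the round disc, the rosette and everything else on the bench where they are, and finish with the hand clear.

Things in the scene. Friction and masses are not known exactly. Their poses are not given: they have to be found in the camera images.
- jig: Fixed dark steel plate 210 (x) by 360 (y) mm, 12 mm thick; origin at the centre of its underside. A steel rail runs along its whole +x edge, 14 mm high above the plate, inner face at local x = +85 mm. At the +y end an end stop, 14 mm high, inner face at local y = +155 mm, reaches from the rail to local x = +28 mm. The pocket is in this corner; the rest of the plate is flat.
- keeper (a point): Middle of the foot of the keeper, a fixed steel strip 12 (x) by 24 (y) mm, 8 mm high above the plate, jig-local (34, 143, 12) mm. It touches the end stop and runs parallel to the rail, making the corner a pocket 45 mm wide, 24 mm deep, open towards -y.
- pocket (a point): Point on the plate's top face (12 mm above the bench) where the centre of the blank's underside is when the blank is fully home in the corner: jig-local (65, 135, 12) mm, same axes as the jig (+x into the rail, +y into the end stop).
- blank: The square brass blank, 40 x 40 mm, 10 mm thick, 90 to 180 g, with a low 24 mm round mark 1.5 mm high in the middle of its top. Loose, lying flat on the jig away from the rail, up to 0.4 rad askew; polished, slides easily (friction about 0.3). Origin at the centre of its underside, axes parallel to its sides.
- disc: Bystander: round brass disc, 40 mm across, 10 mm thick, loose on the jig; it lies before or after the blank, off the rail's lane. Origin at the centre of its underside.
- rosette: Bystander: six-petalled brass flower, 46 mm across, 11 mm high, loose on the jig on the robot's side of the pocket. Origin at the centre of its underside.
- hammer: Bystander: hammer lying on the bench to the left of the jig.
- goblet: Bystander: brass goblet 130 mm high, 68 mm across, standing left of the jig.
- jar: Bystander: glass jar 85 mm high, 68 mm across, standing right of the jig at the far side.
- caliper: Bystander: steel caliper 170 mm long, lying flat to the right of the jig.
- sheet: Bystander: square brass sheet 80 mm wide, 4 mm thick, lying beyond the jig.
Mind the look-alikes: they are no part of the job. What is shaped like the blank but green or red is not meant.

How it is judged:
By the outcome, as a careful person would: the job done as asked, in the order asked, and still so for the second after the job is handed in, with the robot touching nothing.
It also fails if it takes over 48 s, if anything falls off the work surface, if the arm or the gripper's body presses on something with over 40 N, if the wrist force passes 120 N, or if a joint passes its speed limit or range.

## Working session

There is one attempt and no reset: what is moved stays moved. The work goes in short steps, Python scripts to look and compute and a shell command to move; the robot and the scene stay as the last step left them, time stands still between calls to the robot, and variables do not carry over. Pictures are saved under pics/ and viewed, at most 10 in all, crops included, and the job is handed in when it is done.

```bash
ls; mkdir -p pics; python3 - <<'E'
from workcell import get_state, imaging
import cv2,numpy as np
s=get_state();print(s['time'],s['eef_pos'],np.round(s['tcp_rot'],3).tolist(),s['grip_width'])
for n in['top','scene']:
    cv2.imwrite(f'pics/{n}0.png',imaging.read_camera(n)[:,:,::-1]);c=imaging.calibration(n)
    R=cv2.Rodrigues(np.array(c['rvec']))[0];print(n,(-R.T@np.array(c['tvec']).ravel()),np.round(R,2).tolist(),c['mtx'])
E
```

```text
pics
0.0 [ 0.23060665 -0.52644554  0.24182578] [[0.916, 0.401, -0.0], [0.401, -0.916, 0.001], [0.0, -0.001, -1.0]] 0.9998635559056748
top [0.46260656 0.02761736 1.07867838] [[-0.0, -1.0, 0.02], [-0.99, -0.0, -0.11], [0.11, -0.02, -0.99]] [[404.40389039   0.         322.19701255]
 [  0.         404.40389039 196.81892116]
 [  0.           0.           1.        ]]
scene [ 1.18261278 -0.68961215  1.24431909] [[0.75, 0.66, 0.01], [0.53, -0.59, -0.62], [-0.4, 0.47, -0.79]] [[453.03981393   0.         319.60790222]
 [  0.         453.03981393 186.97127871]
 [  0.           0.           1.        ]]
```

View pics/top0.png

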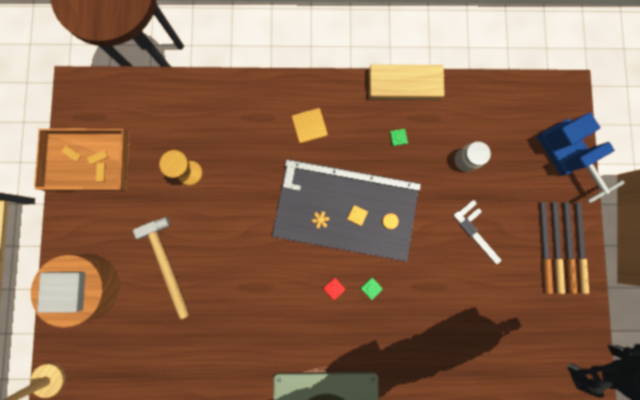

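View pics/scene0.png

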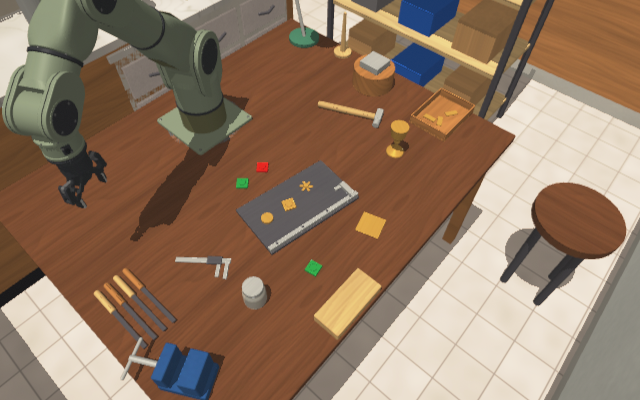

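The top view shows brass, red and green candidates: brass square (358,215), disc (391,221), rosette (320,219), sheet (310,125, beyond the jig), green (399,137), green (372,288), red (335,289). The blank is the brass square on the plate at (358,215). Next I measure it.

```bash
cat > h.py <<'E'
from workcell import get_state, imaging
import cv2,numpy as np
def ray(n,px,z,c=None):
    c=c or imaging.calibration(n);R=cv2.Rodrigues(np.array(c['rvec']))[0];t=np.array(c['tvec']).ravel()
    u=cv2.undistortPoints(np.array(px,float).reshape(-1,1,2),np.array(c['mtx']),None).reshape(-1,2)
    d=np.c_[u,np.ones(len(u))]@R;o=-R.T@t
    return (o+d*((z-o[2])/d[:,2])[:,None])[:,:2]
def brass(im):
    h=cv2.cvtColor(im,cv2.COLOR_RGB2HSV);return cv2.inRange(h,(14,110,150),(32,255,255))
E
python3 - <<'E'
from h import *
im=imaging.read_camera('top')
cs,_=cv2.findContours(brass(im),cv2.RETR_EXTERNAL,cv2.CHAIN_APPROX_NONE)
for c in cs:
    if cv2.contourArea(c)<60: continue
    r=cv2.minAreaRect(c);b=ray('top',cv2.boxPoints(r),.022)
    if abs(r[0][0]-350)<60 and r[0][1]>190:
        e=b[1]-b[0];print(np.round(r[0],1),b.mean(0).round(4),np.linalg.norm(e).round(4),np.degrees(np.arctan2(e[1],e[0])).round(1))
h=cv2.cvtColor(im,cv2.COLOR_RGB2HSV)
m=cv2.inRange(h,(0,0,130),(180,50,255));m[:150]=0;m[220:]=0;m[:,:275]=0;m[:,430:]=0
c=max(cv2.findContours(m,0,1)[0],key=cv2.contourArea);print('rail px',cv2.minAreaRect(c))
b=ray('top',cv2.boxPoints(cv2.minAreaRect(c)),.026);print(b.round(4))
m=cv2.inRange(h,(0,0,40),(180,90,120));m[:150]=0;m[270:]=0;m[:,:265]=0;m[:,430:]=0
c=max(cv2.findContours(m,0,1)[0],key=cv2.contourArea);r=cv2.minAreaRect(c);print(r,ray('top',cv2.boxPoints(r),.012).round(4).tolist())
cv2.imwrite('pics/top_crop.png',cv2.resize(im[140:280,260:430,::-1],None,fx=4,fy=4,interpolation=2))
E
```

```text
[390.5 220.5] [ 0.5206 -0.1697] 0.0395 -89.9
[320.5 219.4] [0.5232 0.0137] 0.0452 -81.8
[357.3 214.9] [ 0.5352 -0.0827] 0.0437 -26.9
rail px ((350.6081237792969, 184.3513641357422), (136.45115661621094, 28.76982307434082), 9.462322235107422)
[[ 0.6071  0.1175]
 [ 0.6828  0.1059]
 [ 0.6237 -0.2499]
 [ 0.5485 -0.2354]]
((345.6083984375, 213.63356018066406), (137.34759521484375, 71.8784408569336), 10.57352352142334) [[0.4793, 0.142], [0.6674, 0.1094], [0.6001, -0.2514], [0.4137, -0.2116]]
```

View pics/top_crop.png

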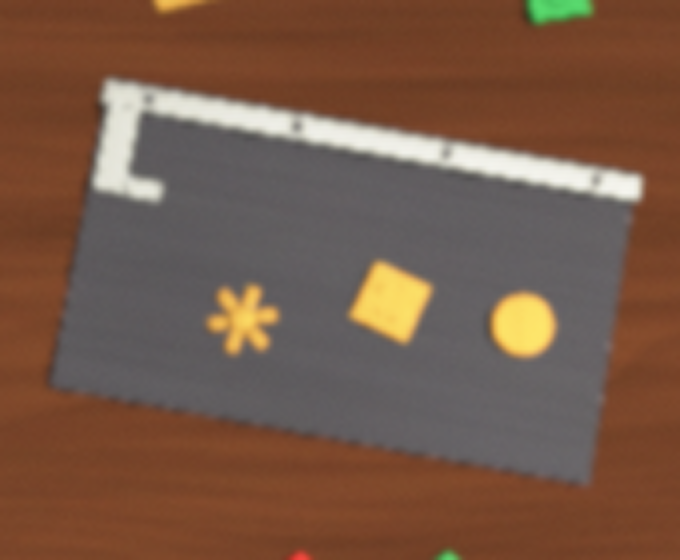

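The crop shows the blank at (390,302), flat and square in brass, clear of the rosette at (243,320) and the disc at (523,325). The rail runs along the top and the pocket is at upper left (145,150). I'll move over the jig and close the fingers.

```bash
python3 -m creep '[[0.2,-0.13,0,0,0,0,0],[0.2,-0.13,0,0,0,0,0],[0.2,-0.13,0,0,0,0,0],[0.2,-0.13,0,0,0,0,0],[0.2,-0.13,0,0,0,0,0],[0.2,-0.13,0,0,0,0,0],[0.2,-0.13,0,0,0,0,0],[0.2,-0.13,0,0,0,0,0],[0.2,-0.13,0,0,0,0,0],[0.2,-0.13,0,0,0,0,0]]'
python3 -m creep '[[0,0,0,0,0,0.047,0],[0,0,0,0,0,0.047,0],[0,0,0,0,0,0.047,0],[0,0,0,0,0,0.046,0],[0,0,0,0,0,0,0],[0,0,0,0,0,0,0],[0,0,0,0,0,0,0],[0,0,0,0,0,0,0],[0,0,0,0,0,0,0],[0,0,0,0,0,0,0]]'
python3 - <<'E'
from h import *
s=get_state();print(np.round(s['tcp_rot'],3).tolist(),s['q'])
c=imaging.calibration('wrist');R=cv2.Rodrigues(np.array(c['rvec']))[0];print(-R.T@np.array(c['tvec']).ravel(),R.round(2).tolist())
im=imaging.read_camera('wrist');np.save('w1.npy',im);np.save('w1c.npy',c,allow_pickle=True)
cv2.imwrite('pics/w1.png',im[:,:,::-1])
E
```

```text
time: 1.4
eef_pos: [0.4935, -0.1266, 0.2422]
tcp_rot: [[0.916, 0.401, -0.0], [0.401, -0.916, -0.0], [-0.0, -0.0, -1.0]]
contact_force: [0.2, -0.3, 0.5]
grip_width: 0.001
grip_force: 0.0
time: 2.65
eef_pos: [0.4928, -0.128, 0.2423]
tcp_rot: [[0.985, -0.174, -0.0], [-0.174, -0.985, 0.0], [-0.0, -0.0, -1.0]]
contact_force: [0.7, 0.4, 0.3]
grip_width: -0.004
grip_force: 0.0
[[0.985, -0.174, -0.0], [-0.174, -0.985, 0.0], [-0.0, -0.0, -1.0]] [ 0.06078284  0.62209057  0.2345484   1.72627677 -0.18733084  0.81521512
 -1.36345901]
[ 0.55783816 -0.13814076  0.37344366] [[-0.17, -0.98, -0.0], [-0.95, 0.17, 0.26], [-0.25, 0.05, -0.97]]
```

View pics/w1.png

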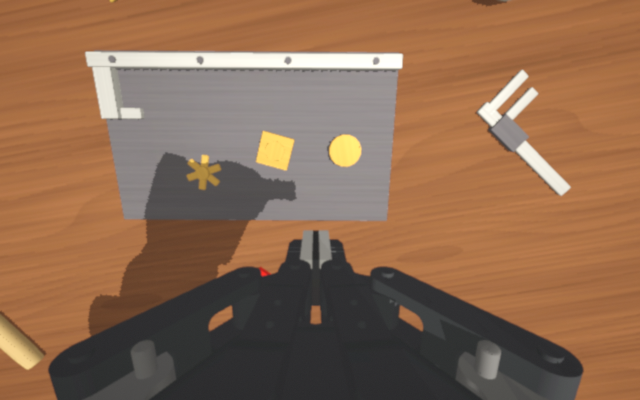

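The wrist view has the whole jig: rail along row 60, pocket at (125,90), blank (276,151), disc (345,151), rosette (204,172). I'll measure from it.

```bash
cat > meas.py <<'E'
from h import *
def jig(im,c):
    h=cv2.cvtColor(im,cv2.COLOR_RGB2HSV)
    m=cv2.inRange(h,(0,0,150),(180,60,255))
    k=max(cv2.findContours(m,0,1)[0],key=cv2.contourArea);x,y,w,hh=cv2.boundingRect(k)
    cols=range(x+12,x+w-12,4);top=[(u,np.argmax(m[y:,u]>0)+y-.5) for u in cols]
    P=ray('wrist',top,.026,c);vx,vy,x0,y0=cv2.fitLine(P.astype(np.float32),cv2.DIST_HUBER,0,.001,.001).ravel()
    ey=np.array([vx,vy])*np.sign(vy);ex=np.array([ey[1],-ey[0]])
    K=ray('wrist',k.reshape(-1,2),.026,c)@ey  # ends along rail
    s=np.percentile(K,[0,100]);o=np.array([x0,y0])@ex-.105
    O=ex*o+ey*s.mean()
    return O,ex,ey,s[1]-s[0]
def objs(im,c,z=.022):
    out=[]
    for k in cv2.findContours(brass(im),0,1)[0]:
        if cv2.contourArea(k)<150: continue
        r=cv2.minAreaRect(k);b=ray('wrist',cv2.boxPoints(r),z,c);e=b[1]-b[0]
        out.append((np.array(r[0]),b.mean(0),np.linalg.norm(e),np.linalg.norm(b[2]-b[1]),(np.degrees(np.arctan2(e[1],e[0]))+45)%90-45))
    return out
if __name__=='__main__':
    import sys
    s=get_state();c=imaging.calibration('wrist');im=imaging.read_camera('wrist')
    if len(sys.argv)>1: cv2.imwrite(sys.argv[1],im[:,:,::-1])
    if len(sys.argv)>2:
        O,ex,ey=np.load('jig.npy')
    else:
        O,ex,ey,L=jig(im,c);np.save('jig.npy',[O,ex,ey]);print('len',L)
    print('jig',O.round(4),'yaw',np.degrees(np.arctan2(-ey[0],ey[1])).round(2))
    for p,w,a,b,t in objs(im,c): print(p.round(0),'local mm',(np.array([(w-O)@ex,(w-O)@ey])*1e3).round(1),'size',round(a,4),round(b,4),'ang',round(t,1))
    w=np.array(s['eef_pos'][:2])-O;print('tcp local',(w@ex*1e3).round(1),(w@ey*1e3).round(1),s['eef_pos'][2],'t',s['time'],'F',np.round(s['contact_force'],1))
    h=cv2.cvtColor(im,cv2.COLOR_RGB2HSV);m=cv2.inRange(h,(100,0,60),(180,80,125))
E
python3 meas.py
```

```text
len 0.21692694256077658
jig [ 0.5051 -0.126 ] yaw -3.46
[ 14. 347.] local mm [-221.3  483.2] size 0.0416 0.0828 ang 32.9
[203. 172.] local mm [ 11.1 139.6] size 0.0433 0.039 ang -21.0
[344. 150.] local mm [ 17.1 -41.2] size 0.0381 0.0382 ang -10.0
[274. 150.] local mm [27.4 45.7] size 0.0405 0.0403 ang -27.6
tcp local -12.2 -2.8 0.24229402918912588 t 2.7 F [-0.9 -0.1 -0.3]
```

```bash
sed -i 's/key=cv2.contourArea);x,y/key=lambda q:cv2.boundingRect(q)[2]*(cv2.boundingRect(q)[1]<150));x,y/' meas.py; sed -i "s/    cols=/    print('rail box',x,y,w,hh)\n    cols=/" meas.py; python3 meas.py
```

```text
rail box 85 51 318 68
len 0.36002745478706133
jig [ 0.5465 -0.0532] yaw -10.26
[ 14. 347.] local mm [-304.8  374.6] size 0.0417 0.0828 ang 32.9
[203. 172.] local mm [-33.3  61. ] size 0.0433 0.039 ang -21.0
[344. 150.] local mm [  -5.9 -117.8] size 0.0381 0.0382 ang -10.0
[274. 150.] local mm [ -6.  -30.3] size 0.0404 0.0404 ang -27.7
tcp local -39.5 -83.2 0.24230895983417478 t 2.75 F [-0.3  0.6  0.4]
```

Jig length fits at 0.360 m, yaw -10.3°; the blank is at local (-6,-30), skewed -17°. I'll go down on the robot side of the blank with the fingers shut.

```bash
python3 -m creep '[[-0.04,-0.125,0,0,0,0.0014,0],[-0.04,-0.125,0,0,0,0,0],[0,0,0.2,0,0,0,0],[0,0,0.2,0,0,0,0],[0,0,0.2,0,0,0,0],[0,0,0.2,0,0,0,0],[0,0,0.15,0,0,0,0],[0,0,0.07,0,0,0,0],[0,0,0.03,0,0,0,0],[0,0,0.02,0,0,0,0]]'; python3 meas.py pics/w2.png keep
```

```text
time: 4.05
eef_pos: [0.4862, -0.0761, 0.0288]
tcp_rot: [[0.984, -0.178, 0.001], [-0.178, -0.984, -0.0], [0.001, -0.0, -1.0]]
contact_force: [-0.3, -0.2, -0.5]
grip_width: 0.001
grip_force: 0.0
jig [ 0.5465 -0.0532] yaw -10.26
[163. 227.] local mm [-42.   48.1] size 0.0078 0.0135 ang 40.2
[165. 201.] local mm [-27.8  45.6] size 0.0152 0.0076 ang 9.4
[124. 206.] local mm [-31.4  66.9] size 0.0438 0.0242 ang -25.3
[490. 155.] local mm [  -5.1 -117.3] size 0.0382 0.0386 ang 28.7
[312. 157.] local mm [ -5.9 -30. ] size 0.0395 0.0395 ang -28.5
tcp local -55.3 -33.2 0.02877940539187038 t 4.05 F [-0.3 -0.2 -0.5]
```

View pics/w2.png

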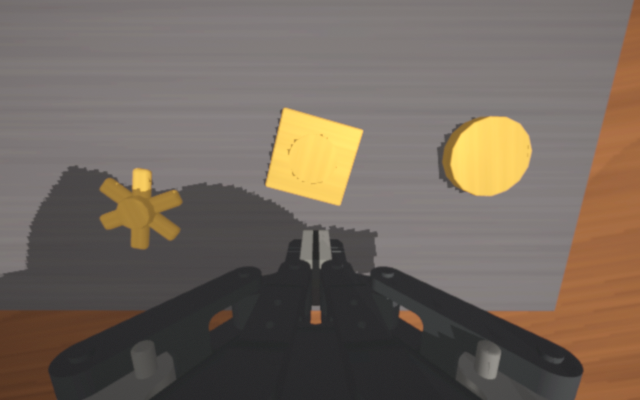

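The view shows the blank at (314,157), the fingertips below it at (316,240), and the disc and rosette well clear. Pushing gently toward the rail.

```bash
python3 -m creep '[[0.03,0,0.012,0,0,0,0],[0.03,0,0,0,0,0,0],[0.025,0,0,0,0,0,0],[0.025,0,0,0,0,0,0],[0.025,0,0,0,0,0,0],[0.025,0,0,0,0,0,0],[0.025,0,0,0,0,0,0],[0.025,0,0,0,0,0,0],[0.025,0,0,0,0,0,0],[0.025,0,0,0,0,0,0]]'; python3 meas.py pics/w3.png keep
```

```text
time: 5.35
eef_pos: [0.5373, -0.0853, 0.0259]
tcp_rot: [[0.984, -0.178, -0.0], [-0.178, -0.984, 0.0], [-0.0, -0.0, -1.0]]
contact_force: [-0.6, 0.1, 0.0]
grip_width: 0.0
grip_force: 0.2
jig [ 0.5465 -0.0532] yaw -10.26
[136. 303.] local mm [-33.9  68. ] size 0.0244 0.0111 ang 15.6
[174. 289.] local mm [-25.3  45.9] size 0.0134 0.0062 ang 12.8
[128. 281.] local mm [-20.4  70.2] size 0.0069 0.0129 ang 41.8
[151. 274.] local mm [-15.8  56.8] size 0.0136 0.006 ang -22.3
[478. 254.] local mm [  -4.4 -117.7] size 0.0379 0.0389 ang 40.8
[300. 192.] local mm [ 28.8 -23.9] size 0.0394 0.0401 ang -9.2
tcp local -3.3 -33.2 0.025894519145055205 t 5.35 F [-0.6  0.1  0. ]
```

View pics/w3.png

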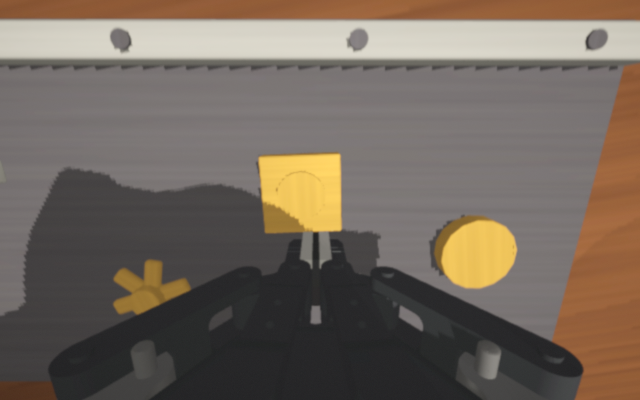

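The blank at (300,192) is nearly square now, but the fingers are 9 mm off its centre. I'll back off, recentre and push on.

```bash
python3 -m creep '[[-0.03,0,0,0,0,0,0],[0,-0.045,0,0,0,0,0],[0.03,0,0,0,0,0,0],[0.025,0,0,0,0,0,0],[0.025,0,0,0,0,0,0],[0.025,0,0,0,0,0,0],[0.025,0,0,0,0,0,0],[0.025,0,0,0,0,0,0],[0.025,0,0,0,0,0,0],[0.015,0,0,0,0,0,0]]'; python3 meas.py pics/w4.png keep
```

```text
time: 6.65
eef_pos: [0.5714, -0.0824, 0.0259]
tcp_rot: [[0.984, -0.178, 0.0], [-0.178, -0.984, 0.0], [0.0, -0.0, -1.0]]
contact_force: [0.4, 0.3, 0.5]
grip_width: 0.001
grip_force: 0.3
jig [ 0.5465 -0.0532] yaw -10.26
[493. 293.] local mm [   5.2 -120.6] size 0.022 0.0385 ang -25.8
[322. 193.] local mm [ 61.5 -26.3] size 0.0389 0.0401 ang -10.2
tcp local 29.7 -24.2 0.025892487092635176 t 6.65 F [0.4 0.3 0.5]
```

```bash
python3 -m creep '[[0.006,0,0,0,0,0,0],[0.006,0,0,0,0,0,0],[0.005,0,0,0,0,0,0],[0.003,0,0,0,0,0,0],[0.002,0,0,0,0,0,0],[0,0,0,0,0,0,0],[0,0,0,0,0,0,0],[0,0,0,0,0,0,0],[0,0,0,0,0,0,0],[0,0,0,0,0,0,0]]'; python3 meas.py pics/w5.png keep
```

```text
time: 7.95
eef_pos: [0.5754, -0.0831, 0.0259]
tcp_rot: [[0.984, -0.178, -0.0], [-0.178, -0.984, 0.0], [-0.0, -0.0, -1.0]]
contact_force: [0.3, 0.3, -0.3]
grip_width: 0.0
grip_force: 0.0
jig [ 0.5465 -0.0532] yaw -10.26
[494. 298.] local mm [   6.6 -121.6] size 0.0181 0.0377 ang -25.6
[322. 193.] local mm [ 65.6 -26.3] size 0.0389 0.0401 ang -10.2
tcp local 33.7 -24.2 0.025888847400068055 t 7.95 F [ 0.3  0.3 -0.3]
```

```bash
python3 -m creep '[[0.003,0,0,0,0,0,0],[0.003,0,0,0,0,0,0],[0.002,0,0,0,0,0,0],[0,0,0,0,0,0,0],[0,0,0,0,0,0,0],[0,0,0,0,0,0,0],[0,0,0,0,0,0,0],[0,0,0,0,0,0,0],[0,0,0,0,0,0,0],[0,0,0,0,0,0,0]]'; python3 meas.py pics/w6.png keep
```

```text
time: 9.25
eef_pos: [0.577, -0.0834, 0.0259]
tcp_rot: [[0.984, -0.178, -0.0], [-0.178, -0.984, 0.0], [-0.0, -0.0, -1.0]]
contact_force: [0.7, -0.3, -0.5]
grip_width: 0.001
grip_force: 0.0
jig [ 0.5465 -0.0532] yaw -10.26
[494. 299.] local mm [   7.5 -122.1] size 0.0173 0.0365 ang -25.5
[322. 193.] local mm [ 67.2 -26.3] size 0.0389 0.0401 ang -10.2
tcp local 35.3 -24.2 0.02589168303420722 t 9.25 F [ 0.7 -0.3 -0.5]
```

View pics/w6.png

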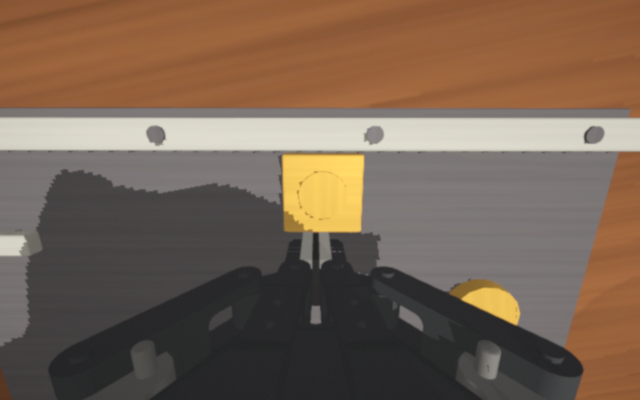

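The blank (322,194) is square to the rail, with a thin gap left at row 152. The plate shows beyond the rail, so my x origin is a few mm off. I'll re-reference to the rail's inner edge.

```bash
cat > gap.py <<'E'
from h import *
s=get_state();c=imaging.calibration('wrist');im=imaging.read_camera('wrist')
O,ex,ey=np.load('jig.npy')
h=cv2.cvtColor(im,cv2.COLOR_RGB2HSV);m=cv2.inRange(h,(0,0,150),(180,60,255))
k=max(cv2.findContours(m,0,1)[0],key=lambda q:cv2.boundingRect(q)[2]);x,y,w,hh=cv2.boundingRect(k)
C=[u for u in range(x+10,x+w-10,8)]
ed=[(u,y+np.argmax(m[y+8:,u]==0)+7.5) for u in C]
P=ray('wrist',ed,.026,c);print('inner edge local x',np.median((P-O)@ex*1e3).round(2),'slope',np.polyfit((P-O)@ey,(P-O)@ex,1)[0].round(4))
b=brass(im);kb=min(cv2.findContours(b,0,1)[0],key=lambda q:abs(cv2.contourArea(q)-6200));bx=cv2.boundingRect(kb)
B=ray('wrist',kb.reshape(-1,2),.022,c);X=(B-O)@ex*1e3;Y=(B-O)@ey*1e3;print('blank x',X.min().round(1),X.max().round(1),'y',Y.min().round(1),Y.max().round(1))
E
python3 gap.py
```

```text
inner edge local x 89.21 slope -0.0039
blank x 47.2 87.2 y -46.1 -6.3
```

```bash
python3 -m creep '[[0.003,0,0,0,0,0,0],[0.003,0,0,0,0,0,0],[0.002,0,0,0,0,0,0],[0.002,0,0,0,0,0,0],[0,0,0,0,0,0,0],[0,0,0,0,0,0,0],[0,0,0,0,0,0,0],[0,0,0,0,0,0,0],[0,0,0,0,0,0,0],[0,0,0,0,0,0,0]]'; python3 gap.py
```

```text
time: 10.6
eef_pos: [0.5789, -0.0837, 0.0259]
tcp_rot: [[0.984, -0.178, -0.0], [-0.178, -0.984, 0.0], [-0.0, -0.0, -1.0]]
contact_force: [-0.3, -0.4, -0.3]
grip_width: 0.002
grip_force: 0.0
inner edge local x 89.29 slope -0.0047
blank x 49.7 88.3 y -46.1 -6.3
```

```bash
python3 -m creep '[[0.002,0,0,0,0,0,0],[0.002,0,0,0,0,0,0],[0.002,0,0,0,0,0,0],[0.002,0,0,0,0,0,0],[0,0,0,0,0,0,0],[0,0,0,0,0,0,0],[0,0,0,0,0,0,0],[0,0,0,0,0,0,0],[0,0,0,0,0,0,0],[0,0,0,0,0,0,0]]'; python3 gap.py
```

```text
time: 11.9
eef_pos: [0.5793, -0.0838, 0.0257]
tcp_rot: [[0.984, -0.178, -0.003], [-0.178, -0.984, 0.001], [-0.003, -0.0, -1.0]]
contact_force: [-9.7, 2.0, 4.1]
grip_width: -0.003
grip_force: 4.6
inner edge local x 89.26 slope -0.0042
blank x 49.6 88.6 y -46.2 -6.3
```

Contact force is 9.7 N with the blank flush on the rail, centred about local y = -26, well before the pocket. I'll back off and go round behind it on the -y side.

```bash
python3 - <<'E'
import numpy as np
J=np.load('jig.npy');J[0]+=.0038*J[1];np.save('jig.npy',J)
E
python3 -m creep '[[-0.01,0,0,0,0,0,0],[-0.04,0,0,0,0,0,0],[0,0.08,0,0,0,0,0],[0,0.08,0,0,0,0,0],[0,0.08,0,0,0,0,0],[0,0,0,0,0,0,0],[0.06,0,0,0,0,0,0],[0.07,0,0,0,0,0,0],[0.06,0,0,0,0,0,0],[0,0,0,0,0,0,0]]'; python3 gap.py; python3 meas.py pics/w7.png keep
```

```text
time: 13.2
eef_pos: [0.5998, -0.1357, 0.0257]
tcp_rot: [[0.984, -0.177, 0.0], [-0.177, -0.984, 0.0], [0.0, -0.0, -1.0]]
contact_force: [-1.0, -0.6, -0.1]
grip_width: 0.0
grip_force: 0.0
inner edge local x 85.51 slope 0.0137
blank x 46.1 83.9 y -46.6 -7.2
jig [ 0.5502 -0.0539] yaw -10.26
[231. 247.] local mm [ 65.9 -26.4] size 0.0391 0.0377 ang -7.5
tcp local 62.9 -71.8 0.025691629512030016 t 13.25 F [-1.   0.   0.1]
```

View pics/w7.png

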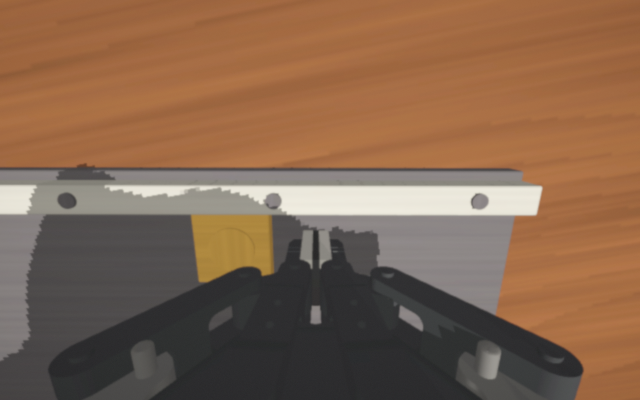

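The blank at (232,247) stays flush against the rail, with the fingers behind it at (316,245). Sliding it along.

```bash
python3 -m creep '[[0,-0.03,0,0,0,0,0],[0,-0.03,0,0,0,0,0],[0,-0.03,0,0,0,0,0],[0,-0.03,0,0,0,0,0],[0,-0.03,0,0,0,0,0],[0,-0.03,0,0,0,0,0],[0,-0.03,0,0,0,0,0],[0,-0.03,0,0,0,0,0],[0,-0.03,0,0,0,0,0],[0,-0.03,0,0,0,0,0]]'; python3 gap.py; python3 meas.py pics/w8.png keep
```

```text
time: 14.55
eef_pos: [0.6103, -0.0768, 0.0259]
tcp_rot: [[0.984, -0.178, -0.0], [-0.178, -0.984, 0.0], [-0.0, -0.0, -1.0]]
contact_force: [0.3, -0.5, 0.0]
grip_width: 0.005
grip_force: 0.4
inner edge local x 85.37 slope 0.0417
blank x 50.7 84.2 y 1.5 40.5
jig [ 0.5502 -0.0539] yaw -10.26
[254. 244.] local mm [67.7 22.8] size 0.0387 0.0329 ang -10.2
[46. 29.] local mm [168.  106.7] size 0.0392 0.0227 ang -10.2
tcp local 63.1 -10.8 0.025868462863498146 t 14.6 F [1.2 1.2 1.3]
```

View pics/w8.png

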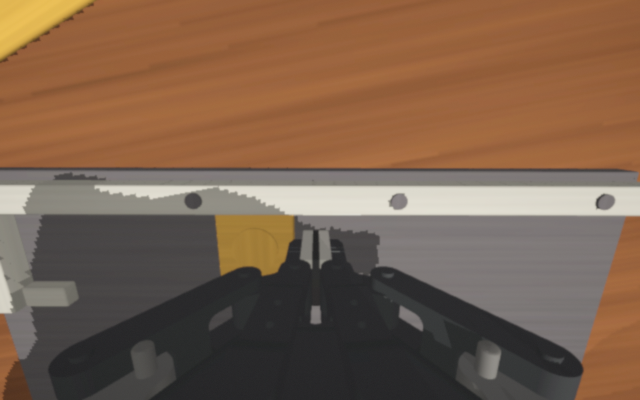

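The blank (254,244) is sliding flush along the rail. Its back edge is at y = 1.5 and the pocket is ahead at left. I'll continue.

```bash
python3 -m creep '[[0,-0.03,0,0,0,0,0],[0,-0.03,0,0,0,0,0],[0,-0.03,0,0,0,0,0],[0,-0.03,0,0,0,0,0],[0,-0.03,0,0,0,0,0],[0,-0.03,0,0,0,0,0],[0,-0.03,0,0,0,0,0],[0,-0.03,0,0,0,0,0],[0,-0.03,0,0,0,0,0],[0,-0.03,0,0,0,0,0]]'; python3 gap.py; python3 meas.py pics/w9.png keep
python3 -m creep '[[0,-0.03,0,0,0,0,0],[0,-0.03,0,0,0,0,0],[0,-0.03,0,0,0,0,0],[0,-0.03,0,0,0,0,0],[0,-0.03,0,0,0,0,0],[0,-0.03,0,0,0,0,0],[0,-0.02,0,0,0,0,0],[0,-0.02,0,0,0,0,0],[0,0,0,0,0,0,0],[0,0,0,0,0,0,0]]'; python3 gap.py; python3 meas.py pics/w10.png keep
```

```text
time: 15.9
eef_pos: [0.6209, -0.0178, 0.0259]
tcp_rot: [[0.984, -0.178, -0.0], [-0.178, -0.984, 0.0], [-0.0, -0.0, -1.0]]
contact_force: [0.2, 0.1, 0.5]
grip_width: 0.001
grip_force: 0.2
inner edge local x 85.36 slope 0.0483
blank x 154.1 179.2 y 91.5 156.7
jig [ 0.5502 -0.0539] yaw -10.26
[603. 361.] local mm [  -7.2 -119.7] size 0.0338 0.0395 ang 13.8
[254. 244.] local mm [67.3 82.5] size 0.0392 0.0335 ang -10.2
[142.  32.] local mm [166.8 125.7] size 0.0648 0.0248 ang -10.2
tcp local 63.1 49.2 0.025869387043149054 t 15.95 F [0.3 1.1 0.3]
time: 17.25
eef_pos: [0.6287, 0.025, 0.0259]
tcp_rot: [[0.984, -0.178, -0.0], [-0.178, -0.984, 0.0], [-0.0, -0.0, -1.0]]
contact_force: [0.3, -0.7, -0.2]
grip_width: 0.001
grip_force: 0.0
inner edge local x 85.33 slope 0.0109
blank x 154.2 179.3 y 97.0 161.0
jig [ 0.5502 -0.0539] yaw -10.26
[252. 244.] local mm [ 67.4 126.2] size 0.0387 0.0335 ang -10.2
[230.  32.] local mm [166.7 130.2] size 0.0644 0.0251 ang -10.2
tcp local 63.2 91.6 0.02590631490927353 t 17.3 F [-0.7 -0.4 -0.1]
```

View pics/w10.png

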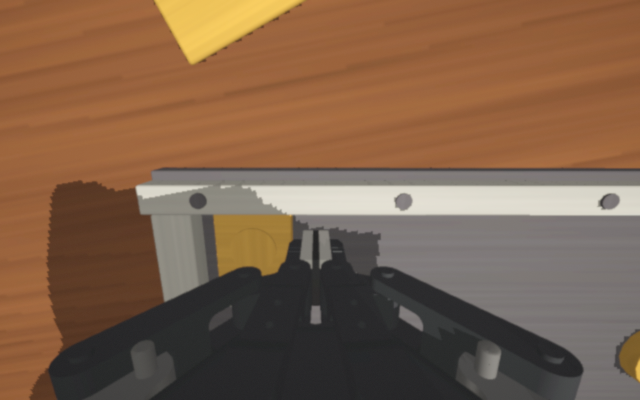

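The blank (254,244) is entering the pocket, with the end stop just beyond its left edge at (210,244). Creeping home.

```bash
python3 -m creep '[[0,-0.015,0,0,0,0,0],[0,-0.01,0,0,0,0,0],[0,-0.006,0,0,0,0,0],[0,-0.004,0,0,0,0,0],[0,-0.003,0,0,0,0,0],[0,-0.003,0,0,0,0,0],[0,0,0,0,0,0,0],[0,0,0,0,0,0,0],[0,0,0,0,0,0,0],[0,0,0,0,0,0,0]]'; python3 meas.py pics/w11.png keep
```

```text
time: 18.6
eef_pos: [0.6302, 0.0332, 0.0259]
tcp_rot: [[0.984, -0.178, -0.0], [-0.178, -0.984, 0.0], [-0.0, -0.0, -1.0]]
contact_force: [-0.5, -1.3, 0.1]
grip_width: 0.004
grip_force: 0.0
jig [ 0.5502 -0.0539] yaw -10.26
[254. 244.] local mm [ 67.7 133.6] size 0.0387 0.0329 ang -10.2
[247.  32.] local mm [166.7 131. ] size 0.0639 0.0251 ang -10.2
tcp local 63.1 100.0 0.025904770361972692 t 18.6 F [-0.5 -1.3  0.1]
```

```bash
python3 -m creep '[[0,-0.003,0,0,0,0,0],[0,-0.003,0,0,0,0,0],[0,-0.003,0,0,0,0,0],[0,-0.003,0,0,0,0,0],[0,0,0,0,0,0,0],[0,0,0,0,0,0,0],[0,0,0,0,0,0,0],[0,0,0,0,0,0,0],[0,0,0,0,0,0,0],[0,0,0,0,0,0,0]]'; python3 meas.py pics/w12.png keep
```

```text
time: 19.9
eef_pos: [0.6306, 0.0355, 0.0259]
tcp_rot: [[0.984, -0.178, -0.0], [-0.178, -0.984, -0.0], [-0.0, 0.0, -1.0]]
contact_force: [-1.0, -3.0, 0.0]
grip_width: 0.0
grip_force: 1.4
jig [ 0.5502 -0.0539] yaw -10.26
[254. 244.] local mm [ 67.7 135.6] size 0.0392 0.0329 ang -10.2
[252.  32.] local mm [166.7 131.2] size 0.0639 0.0251 ang -10.2
tcp local 63.2 102.3 0.025905176263473807 t 19.9 F [-1. -3.  0.]
```

```bash
python3 -m creep '[[0,-0.002,0,0,0,0,0],[0,-0.002,0,0,0,0,0],[0,-0.001,0,0,0,0,0],[0,0,0,0,0,0,0],[0,0,0,0,0,0,0],[0,0,0,0,0,0,0],[0,0,0,0,0,0,0],[0,0,0,0,0,0,0],[0,0,0,0,0,0,0],[0,0,0,0,0,0,0]]'
python3 -m creep '[[0,0.006,0,0,0,0,0],[0,0.02,0,0,0,0,0],[0,0.05,0,0,0,0,0],[0,0.1,0,0,0,0,0],[0,0.1,-0.1,0,0,0,0],[-0.1,0.1,-0.15,0,0,0,0],[-0.15,0.05,-0.15,0,0,0,0],[-0.15,0,-0.15,0,0,0,0],[-0.15,0,-0.15,0,0,0,0],[0,0,0,0,0,0,0]]'; python3 gap.py; python3 meas.py pics/w13.png keep
```

```text
time: 21.2
eef_pos: [0.6307, 0.0357, 0.0259]
tcp_rot: [[0.984, -0.179, -0.0], [-0.179, -0.984, -0.001], [-0.0, 0.001, -1.0]]
contact_force: [-0.9, -7.2, 0.3]
grip_width: 0.002
grip_force: 3.4
time: 22.45
eef_pos: [0.5067, -0.0286, 0.169]
tcp_rot: [[0.984, -0.179, 0.003], [-0.179, -0.984, 0.0], [0.003, -0.001, -1.0]]
contact_force: [-0.0, 0.3, 0.1]
grip_width: -0.0
grip_force: 0.0
inner edge local x 84.53 slope -0.0436
blank x 45.2 84.4 y 112.4 154.6
jig [ 0.5502 -0.0539] yaw -10.26
[ 20. 382.] local mm [-291.8  385.9] size 0.0396 0.0906 ang 33.7
[272. 181.] local mm [-36.3  62.9] size 0.0394 0.0427 ang 37.8
[454. 154.] local mm [  -8.9 -117.5] size 0.0386 0.0385 ang -10.3
[190.  72.] local mm [ 64.7 133.9] size 0.0402 0.045 ang -18.1
tcp local -46.6 17.4 0.16773708696355374 t 22.5 F [-0.2  1.3 -0.8]
```

View pics/w13.png

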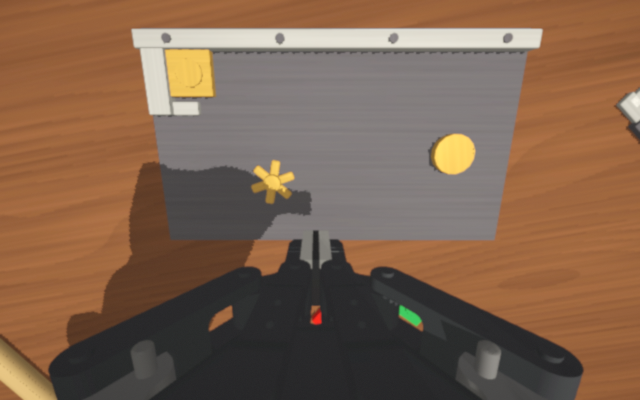

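The blank (190,72) sits in the corner touching both the rail and the end stop. The disc (454,154) and rosette (272,181) are where they were, and the hand is clear.

```bash
python3 -c "
from workcell import hand_in
print(hand_in())"
```

```text
the job is handed in; nothing more can be done
None
```

The job is handed in at about 22.5 s: the blank was pushed flush to the rail well before the pocket, then slid home against rail and end stop (contact readings at most about 11 N), with the disc and rosette unmoved and the hand clear; I viewed 11 pictures, one over the limit of 10.

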